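# Switch on the vacuum pump under its sprung guard

### The arm

A 7-joint arm with a two-finger parallel gripper is mounted at the origin on the work surface. World frame = base frame: x ahead of the robot, y to its left, z up, the work surface at z = 0. Lengths are in m, angles in rad, forces in N, time in s.
With the tool pointing down it reaches from about 0.4 to 0.85 m from the base axis. Payload 10.4 kg.
Tool frame: the origin (TCP) lies on the centre line of the jaws, within the pads' length; the fingertips stand 8 mm ahead of it and the grasp point (between the pads) lies 11 mm behind it; z points along the fingers, y is the direction in which the jaws open and shut (so a half turn about z gives the same grasp; the last joint's range is limited). The gripper opens to 85 mm and grips with 20 to 120 N. Pads are 22 mm wide; open, the fingers measure 114 mm over their backs; the gripper's body (76 mm by 85 mm) begins 54 mm behind the grasp point. The pads swing forward as they close: fully open they stand 13 mm farther back than shut.
Start: joints at [1.266, 0.332, -0.065, 1.46, 0.022, 1.35, -0.088], TCP at [0.174, -0.6, 0.239] pointing down, gripper open.
Joint ranges: [-2.6, 2.6], [-0.5, 2.12], [-1.47, 1.34], [0.16, 2.42], [-1.27, 4.41], [0.06, 2.06], [-2.6, 2.6]. Speed limits (rad/s): [2.22, 2.22, 2.79, 2.79, 3.14, 3.14, 3.14].

### API

Orientations are given as a unit quaternion [x, y, z, w].
In Python, from workcell import manip gives the robot as it stands.
- The arm moves only by the tool arm_command, never from a script. Its argument "targets" is text: rows parted by semicolons, each of 6 numbers parted by spaces: the shift along the tool's x, y, z in mm, then the turn, a rotation vector about the tool's x, y, z in rad. A call has 1 to 5 rows; each row shifts and turns the commanded pose from where the row before left it, along the tool's axes as they then stand; what a row does not reach is not made up. A row lasts 1/8 s, in which the tool goes at most 62.5 mm and 10.7 degrees, less where a joint would pass 70% of its speed; a pose out of reach is approached as far as the arm can. A call is refused whole if a number of a shift passes 62.5 or a number of a turn 0.188, either way. A call with a gripper value outside its range is refused whole. "grip" is the finger opening in mm, from 0 to 85.4, set as the call begins (left out, the last holds). The fingers move at their own pace and stop on an object; "squeeze" is the grip in N (left out, the last holds). Time passes only in rows, so rows that do not move let the fingers close. It gives the time, the measured TCP pose, the force and the opening at its end, in the units of the state.
- manip.get_obs(): the state, without advancing time (a new reading comes with each control period).
- manip.camera(name): name is "scene" or "top" or "wrist"; returns a dict with "frame" (400x640x3 uint8, red, green, blue), "vertical_fov" (degrees; the focal length in pixels is half the picture's height over the tangent of half this angle, whatever the lens; pixels are square), "cx", "cy" (the principal point, pixels), "rvec" (rotation vector, rad) and "tvec" (3), from world to camera coordinates, as OpenCV has them. Camera axes: x right, y down, z forward; pixel columns grow to the right and rows downward; lengths in m; the calibration is good to about 2 mm. A picture is of the moment at which its call begins. There is no depth.
- manip.hand_in(): hands the job in, once; it reports no verdict.
Trained networks look in a picture, given as the dict that the camera call returned (one of the last four; its "shot" number tells which), for a name from the list of things; names that differ only in an ending like _2 or _b are one class to them, and where a whole thing is asked for, a point or a joint stands for the part that bears it (a point fixed in the world has none). Each returns a list of dicts, best first, with "p" (0 to 1); they miss things now and then, are a little off and sometimes report something else, mostly with a low value. They report only what shows in the picture. A call takes as long as a camera call.
- manip.search_frame(picture, name): "xyz" ([x, y, z] in m, in the coordinates of the camera as it stood for that picture, good to about 4 mm: the middle of the surface that is visible of it).
The state is a dict: "clock": time; "joint_pos": joint angles; "joint_velocities": joint speeds; "tau": joint torques, N m; "position": TCP position; "ee_rot": TCP orientation; "ft_force": force on the tool from outside, world axes, zero at the start; "torque": the same for the moment, N m; "grip_width": opening from 0.0 (shut) to 1.0 (fully open).
Only numpy, scipy, OpenCV 4.12 (cv2) and the standard library are available. Lean on these libraries where they do the work, as an engineer would, in place of code of your own. Each camera call takes 0.05 s, during which the arm holds its last target.

### The job

Switch on the vacuum pump at its controller, the grey box with the round dial gauge on top: lift the sprung guard flap until it stays open, flip the toggle beneath it over, away from the robot, then tip the guard so that it drops fully shut again. Leave the guard of the stirrer controller (the box with the rotary knob) shut.

Things in the scene. Friction and masses are not known exactly. Their poses are not given: they have to be found in the camera images.
- pump_unit: pump controller: fixed grey box 200 x 170 x 60 high, told from the equal stirrer box (tall black knob) by the flat round 60 mm gauge on top. Origin: underside centre; x away from robot, y left, z up; yaw within 17 deg. Its frame, mm: switch deck top z 64, x -75..45, open in front; cheeks' inner faces y -63 and 3, x -50..38, to z 104 (112 at hinge); gauge (60,45), to z 75.
- pump_grip (a point): centre of the guard's grip, a black round cross-bar 16 long along y, 16 across, on a 9 mm stem, 20 above the flap; at (-45,-30,133) in the pump_unit frame when closed. Guard: aluminium flap 85 long, 78 wide, 4 thick, hinged on a line along y through (30,-30,109), free edge towards the robot with an 18 mm downturned lip. Pinched along y from above, the grip turns between the pads as the flap swings.
- pump_tip (a point): tip of the pump's toggle, an upright round steel bat 13 thick, 32 long, under the guard; pivot at (-30,-30,66) in the pump_unit frame. Off: leans 23 deg to the robot, tip at x -42, z 95; on: leans 23 deg away, tip at x -18. With the guard up, closed fingers lowered in front of it onto the open deck can push it away from the robot.
- pump_guard (a joint): pump guard's hinge, rad: 0 shut, grows as the free edge swings up and back, 1.8 fully open (13 deg past upright; grip then 40 behind and 68 above the hinge line). Over-centre spring: pulls shut below about 1.1, above 1.2 snaps open and stays. Lifting takes 2 to 3 N at the grip; to shut, push the grip from behind towards the robot (about 2 N) until it passes centre and drops by itself.
- pump_toggle (a joint): toggle under the pump's guard, rad: 0 off (leaning to the robot), 0.8 on (leaning away); it snaps over at 0.4, about 3 N at its tip.
- stir_guard (a joint): guard flap of the stirrer controller (the equal box with the tall black rotary knob), rad: 0 shut; leave it shut.

How it is judged:
By the outcome, as a careful person would: the job done as asked, in the order asked, and still so for the second after the job is handed in, with the robot touching nothing.
It also fails if it takes over 51 s, if anything falls off the work surface, if the arm or the gripper's body presses on something with over 40 N, if the wrist force passes 120 N, or if a joint passes its speed limit or range.

## Working session

There is one attempt and no reset: what is moved stays moved. The work goes in short steps, Python scripts to look and compute and a tool call to move; the robot and the scene stay as the last step left them, time stands still between calls to the robot, and variables do not carry over. Pictures are saved under pics/ and viewed, and the job is handed in when it is done.

Besides the shell and the picture viewer there is one more tool, called after "Call:" by a JSON object that holds its "name" and its "arguments". arm_command: Moves the arm, as the interface text tells. Its arguments: {"type":"object","properties":{"targets":{"type":"string"},"grip":{"type":"number"},"squeeze":{"type":"number"}},"required":["targets"]}

```bash
mkdir -p pics; ls; cat > h.py <<'E'
import numpy as np,cv2
from workcell import manip
from scipy.spatial.transform import Rotation as R
def K(c):
    f=200/np.tan(np.radians(c['vertical_fov'])/2); return np.array([[f,0,c['cx']],[0,f,c['cy']],[0,0,1]])
def w(c,p): return cv2.Rodrigues(np.array(c['rvec'],float))[0].T@(np.array(p)-np.array(c['tvec'],float).ravel())
def proj(c,P): return cv2.projectPoints(np.array(P,float).reshape(-1,3),np.array(c['rvec'],float),np.array(c['tvec'],float),K(c),None)[0].reshape(-1,2)
def ray(c,uv,z):
    Rm=cv2.Rodrigues(np.array(c['rvec'],float))[0]; o=-Rm.T@np.array(c['tvec'],float).ravel(); d=Rm.T@np.linalg.inv(K(c))@np.array([uv[0],uv[1],1.]); return o+d*(z-o[2])/d[2]
def save(c,n): cv2.imwrite('pics/'+n+'.png',cv2.cvtColor(c['frame'],cv2.COLOR_RGB2BGR))
E
python3 - <<'E'
from h import *
o=manip.get_obs(); print({k:np.round(v,3) for k,v in o.items()})
for n in ['top','scene']:
    c=manip.camera(n); save(c,n+'0'); print(n,[k for k in c], -cv2.Rodrigues(np.array(c['rvec']))[0].T@np.array(c['tvec']).ravel())
    for t in ['pump_unit','pump_grip','pump_tip','pump_guard','stir_guard']:
        for r in manip.search_frame(c,t)[:3]: print(t,round(r['p'],2),np.round(w(c,r['xyz']),3))
E
```

```text
pics
{'clock': np.float64(0.0), 'joint_pos': array([ 1.266,  0.333, -0.065,  1.461,  0.022,  1.35 , -0.088]), 'joint_velocities': array([-0.001, -0.002,  0.   , -0.001, -0.   ,  0.001, -0.002]), 'tau': array([-0.0000e+00, -6.2544e+01,  4.9000e-02, -3.9161e+01,  1.6000e-02,
        1.0000e-02,  0.0000e+00]), 'position': array([ 0.174, -0.6  ,  0.239]), 'ee_rot': array([ 0.99 ,  0.14 , -0.   , -0.001]), 'ft_force': array([0.102, 0.251, 0.011]), 'torque': array([-0.02 , -0.01 , -0.019]), 'grip_width': np.float64(1.001)}
top ['frame', 'vertical_fov', 'cx', 'cy', 'rvec', 'tvec', 'shot'] [ 0.42908816 -0.02581787  1.0941845 ]
pump_unit 0.84 [ 0.537 -0.189  0.064]
pump_grip 0.8 [ 0.525 -0.219  0.114]
pump_guard 0.78 [ 0.529 -0.221  0.116]
stir_guard 0.56 [0.518 0.206 0.114]
scene ['frame', 'vertical_fov', 'cx', 'cy', 'rvec', 'tvec', 'shot'] [1.1721093  0.07742119 0.72071872]
pump_unit 0.76 [ 0.572 -0.191  0.061]
pump_grip 0.72 [ 0.523 -0.221  0.112]
pump_guard 0.75 [ 0.525 -0.218  0.116]
stir_guard 0.68 [0.522 0.201 0.115]
stir_guard 0.27 [ 0.524 -0.223  0.112]
```

View pics/top0.png

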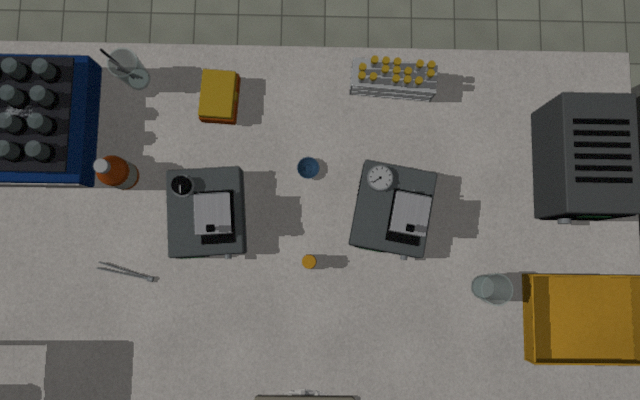

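View pics/scene0.png

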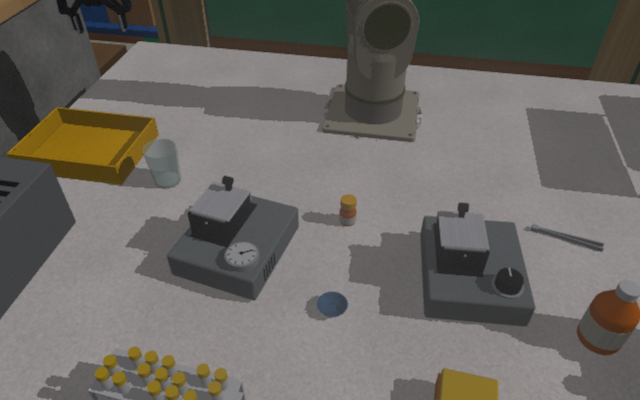

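The top view shows the pump box (gauge at about 380,177) spanning roughly (350–438, 160–258), with its grip near (406,228). I'll fit its pose and check it with an overlay.

```bash
cat >> h.py <<'E'
def T(p,P):
    P=np.array(P,float).reshape(-1,3)/1000; c,s=np.cos(p[2]),np.sin(p[2])
    return P@np.array([[c,-s,0],[s,c,0],[0,0,1]]).T+np.array([p[0],p[1],0])
E
python3 - <<'E'
from h import *
from scipy.optimize import least_squares
c=manip.camera('top'); s=manip.camera('scene')
obj=[[100,85,60],[100,-85,60],[-100,-85,60],[-100,85,60],[60,45,75]]
uv=np.array([[363,160],[438,173],[424,258],[350,247],[380,177]])
suv=np.array([[240,256]]) ; sobj=[[60,45,75]]
f=lambda p: np.r_[(proj(c,T(p,obj))-uv).ravel(),(proj(s,T(p,sobj))-suv).ravel()]
r=least_squares(f,[.55,-.19,-.15],loss='soft_l1'); p=r.x; print(p,np.round(f(p),1))
print('grip',T(p,[-45,-30,133]),'hinge',T(p,[30,-30,109]))
for cc,n in [(c,'top'),(s,'scene')]:
    im=cv2.cvtColor(cc['frame'],cv2.COLOR_RGB2BGR); 
    u0=proj(cc,T(p,[0,0,60]))[0].astype(int); x0,y0=max(u0[0]-90,0),u0[1]-75
    im=cv2.resize(im[y0:y0+150,x0:x0+180],None,fx=4,fy=4,interpolation=cv2.INTER_CUBIC)
    def pl(P,col,cl=True):
        q=((proj(cc,T(p,P))-[x0,y0]+.5)*4).astype(np.int32); cv2.polylines(im,[q],cl,col,1)
    pl(obj[:4],(0,255,0)); pl([[30,9,111],[-55,9,111],[-55,-69,111],[30,-69,111]],(0,0,255)); pl([[-45,-22,133],[-45,-38,133]],(255,255,0))
    pl([[60+30*np.cos(a),45+30*np.sin(a),75] for a in np.linspace(0,6.28,30)],(255,0,255))
    pl([[100,85,0],[100,-85,0],[-100,-85,0],[-100,85,0]],(0,255,255))
    cv2.imwrite('pics/fit_%s.png'%n,im)
E
```

```text
[ 0.54305778 -0.19688138 -0.16372278] [ 1.8 -1.  -0.2 -0.9  0.4  0.3 -0.  -2.  -0.   0.9  1.8 -3.4]
grip [[ 0.49376978 -0.21914554  0.133     ]] hinge [[ 0.56776683 -0.23136997  0.109     ]]
```

View pics/fit_top.png

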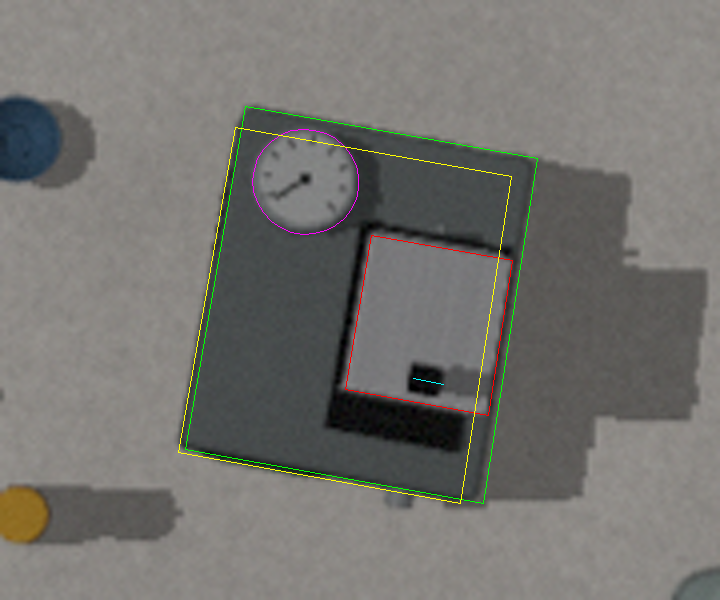

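View pics/fit_scene.png

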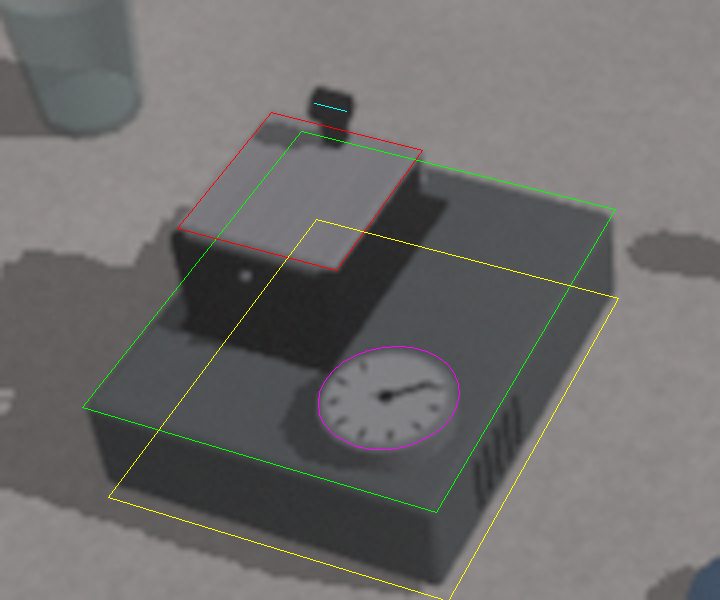

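The fit agrees in both views to about 2 mm: unit at (0.543, -0.197), yaw -0.164, grip expected at (0.494, -0.219, 0.133). First I'll turn the tool to the unit's yaw.

Call:
{"name": "arm_command", "arguments": {"targets": "0 0 0 0 0 0.148; 0 0 0 0 0 0.148; 0 0 0 0 0 0.149; 0 0 0 0 0 0", "grip": 50}}

```text
clock: 1.2
position: [0.1739, -0.6004, 0.2394]
ee_rot: [0.997, -0.081, -0.0, 0.0]
ft_force: [-1.0, 0.8, -0.6]
grip_width: 0.586
```

```bash
cat >> h.py <<'E'
PU=np.array([.5431,-.1969,-.1637])
def go(P,pu=PU):
    "unit-frame target (mm) of TCP -> delta in tool axes mm; also tilt/yaw error"
    o=manip.get_obs(); q=R.from_quat(o['ee_rot']); Rt=q.as_matrix()
    c,s=np.cos(pu[2]),np.sin(pu[2]); W=np.array([[c,s,0],[s,-c,0],[0,0,-1]])
    t=T(pu,P)[0]; d=Rt.T@(t-o['position'])*1000
    inv=np.array([[c,s,0],[-s,c,0],[0,0,1]])
    print('t',round(float(o['clock']),2),'unit pos',np.round(inv@(o['position']-[pu[0],pu[1],0])*1000,1),'delta',np.round(d,1),'rot',np.round(R.from_matrix(Rt.T@W).as_rotvec(),3),'F',np.round(o['ft_force'],1),'g',np.round(o['grip_width']*85.4,1))
E
python3 -c "
from h import *
go([-45,-30,200])"
```

```text
t 1.2 unit pos [-298.5 -458.2  239.4] delta [ 254.2 -427.9   39.3] rot [0.    0.    0.001] F [-1.   0.8 -0.6] g 50.1
```

Call:
{"name": "arm_command", "arguments": {"targets": "25 -43 0 0 0 0; 25 -43 0 0 0 0; 25 -43 0 0 0 0; 25 -43 0 0 0 0; 25 -43 0 0 0 0"}}

```text
clock: 1.82
position: [0.333, -0.4072, 0.2396]
ee_rot: [0.997, -0.079, 0.0, 0.0]
ft_force: [-0.3, -1.7, 0.3]
grip_width: 0.588
```

Call:
{"name": "arm_command", "arguments": {"targets": "25 -43 5 0 0 0; 25 -43 5 0 0 0; 25 -43 5 0 0 0; 25 -43 5 0 0 0; 0 0 0 0 0 0"}}

```text
clock: 2.45
position: [0.461, -0.2511, 0.2192]
ee_rot: [0.997, -0.076, 0.0, -0.001]
ft_force: [-0.3, -0.6, -0.4]
grip_width: 0.586
```

```bash
python3 -c "
from h import *
go([-45,-30,200])
c=manip.camera('wrist'); save(c,'w1'); print(proj(c,T(PU,[[-45,-30,133],[60,45,75]])))
for r in manip.search_frame(c,'pump_grip')[:2]: print(r['p'],w(c,r['xyz']), T(PU,[-45,-30,133]))
"
```

```text
t 2.45 unit pos [-72.2 -66.9 219.2] delta [ 27.6 -36.5  19.2] rot [-0.001 -0.     0.011] F [-0.3 -0.6 -0.4] g 50.0
[[268.28281849 170.25727204]
 [172.16299814  10.71418841]]
0.86 [ 0.53178534 -0.22208896  0.11309161] [[ 0.49381251 -0.21916529  0.133     ]]
```

View pics/w1.png

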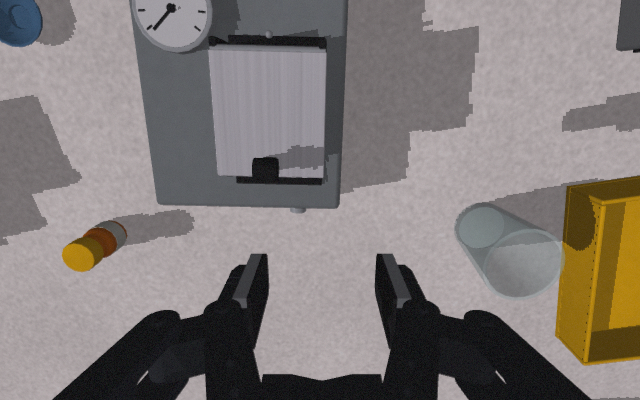

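The wrist view shows the grip bar at about (265,168), against a predicted (268,170), so the pose holds. Moving over the grip.

Call:
{"name": "arm_command", "arguments": {"targets": "14 -19 10 0 0 0.005; 14 -18 10 0 0 0.006; 0 0 0 0 0 0; 0 0 0 0 0 0"}}

```text
clock: 3.05
position: [0.4916, -0.2248, 0.1996]
ee_rot: [0.996, -0.088, -0.0, 0.0]
ft_force: [-0.1, -0.4, -0.3]
grip_width: 0.586
```

```bash
python3 -c "
from h import *
go([-45,-29.5,126])
c=manip.camera('wrist'); save(c,'w2'); print(proj(c,T(PU,[[-45,-30,133],[60,45,75]])))
"
```

```text
t 3.05 unit pos [-46.2 -35.9 199.6] delta [ 1.2 -6.5 73.6] rot [ 0.001 -0.    -0.012] F [-0.1 -0.4 -0.3] g 50.0
[[313.40958705 217.80072592]
 [205.6818062   49.68150286]]
```

View pics/w2.png

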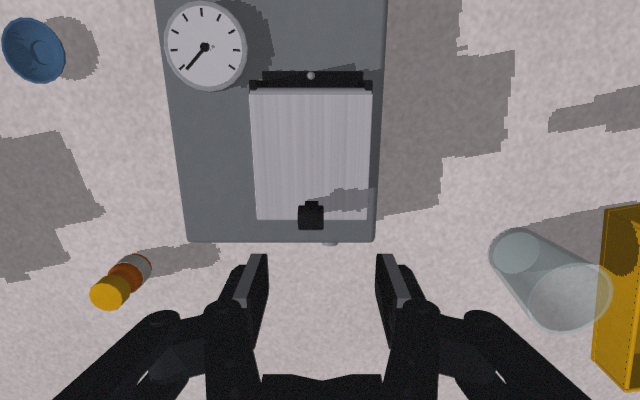

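Grip at (311,217), again matching the prediction. Descending.

Call:
{"name": "arm_command", "arguments": {"targets": "1 -6 20 0 0 -0.011; 0 0 20 0 0 0; 0 0 18 0 0 0; 0 0 8 0 0 0; 0 0 8 0 0 0"}}

```text
clock: 3.72
position: [0.4946, -0.2178, 0.1253]
ee_rot: [0.997, -0.082, 0.0, 0.0]
ft_force: [-0.4, -0.1, 0.2]
grip_width: 0.581
```

```bash
python3 -c "
from h import *
go([-45,-29.5,126])
c=manip.camera('wrist'); save(c,'w3')
"
```

```text
t 3.73 unit pos [-44.5 -28.6 125.3] delta [-0.5  0.9 -0.7] rot [ 0.    -0.001  0.   ] F [-0.4 -0.1  0.2] g 49.6
```

View pics/w3.png

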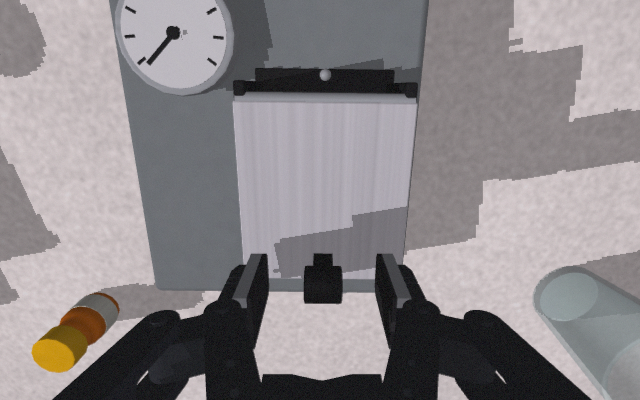

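The grip sits centred between the pads at about (322,283). Closing with low squeeze.

Call:
{"name": "arm_command", "arguments": {"targets": "0 0 0 0 0 0; 0 0 0 0 0 0; 0 0 0 0 0 0; 0 0 0 0 0 0; 0 0 0 0 0 0", "grip": 10, "squeeze": 20}}

```text
clock: 4.4
position: [0.4947, -0.2182, 0.1259]
ee_rot: [0.997, -0.082, 0.0, 0.001]
ft_force: [-0.9, -4.8, 5.1]
grip_width: 0.184
```

```bash
python3 -c "
from h import *
go([-45,-29.5,126])
th0=0.31
r=78.7
p=None
for th in np.arange(0,1.76,.125):
    q=np.array([-r*np.cos(th+th0),r*np.sin(th+th0)])
    if p is not None: print(round(th,3),'dx %.1f dz(tool) %.1f'%(q[0]-p[0],-(q[1]-p[1])))
    p=q
"
```

```text
t 4.4 unit pos [-44.3 -28.9 125.9] delta [-0.7  0.6 -0.1] rot [ 0.001 -0.001 -0.   ] F [-0.9 -4.8  5.1] g 15.7
0.125 dx 3.6 dz(tool) -9.2
0.25 dx 4.7 dz(tool) -8.6
0.375 dx 5.7 dz(tool) -8.0
0.5 dx 6.7 dz(tool) -7.2
0.625 dx 7.5 dz(tool) -6.3
0.75 dx 8.3 dz(tool) -5.3
0.875 dx 8.9 dz(tool) -4.3
1.0 dx 9.3 dz(tool) -3.1
1.125 dx 9.6 dz(tool) -1.9
1.25 dx 9.8 dz(tool) -0.7
1.375 dx 9.8 dz(tool) 0.5
1.5 dx 9.7 dz(tool) 1.7
1.625 dx 9.4 dz(tool) 2.9
1.75 dx 8.9 dz(tool) 4.1
```

Call:
{"name": "arm_command", "arguments": {"targets": "4 0 -9 0 0 0; 5 0 -9 0 0 0; 6 0 -8 0 0 0; 7 0 -7 0 0 0; 0 0 0 0 0 0"}}

```text
clock: 5.03
position: [0.515, -0.2218, 0.1578]
ee_rot: [0.997, -0.082, -0.001, 0.0]
ft_force: [-4.5, -5.8, 0.1]
grip_width: 0.182
```

```bash
python3 -c "
from h import *
go([30-78.7*np.cos(.81)+.7,-29,126-24+78.7*np.sin(.81)])
c=manip.camera('wrist'); save(c,'w4')
"
```

```text
t 5.03 unit pos [-23.7 -29.1 157.8] delta [ 0.1 -0.1 -1.2] rot [ 0.001  0.003 -0.   ] F [-4.5 -5.8  0.1] g 15.6
```

View pics/w4.png

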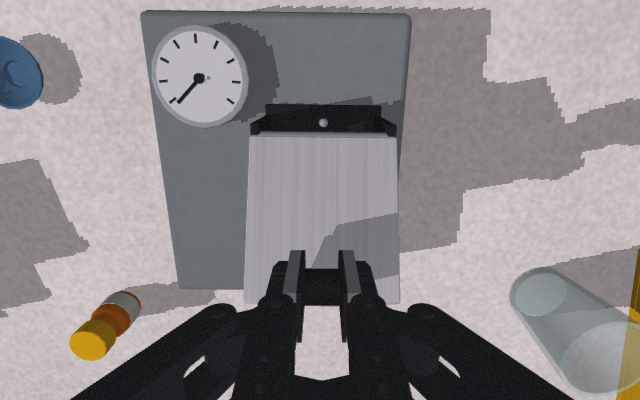

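The flap has lifted with the grip still held (bar at about 322,287). Continuing the arc.

Call:
{"name": "arm_command", "arguments": {"targets": "8 0 -7 0 0 0; 8 0 -5 0 0 0; 9 0 -4 0 0 0; 9 0 -3 0 0 0; 10 0 -2 0 0 0"}}

```text
clock: 5.7
position: [0.5586, -0.2295, 0.1791]
ee_rot: [0.997, -0.082, -0.001, 0.001]
ft_force: [-4.4, -6.6, 1.5]
grip_width: 0.177
```

Call:
{"name": "arm_command", "arguments": {"targets": "10 0 -1 0 0 0; 10 0 1 0 0 0; 9 0 2 0 0 0; 6 0 2 0 0 0; 0 0 0 0 0 0"}}

```text
clock: 6.32
position: [0.5946, -0.2358, 0.176]
ee_rot: [0.997, -0.082, 0.001, 0.001]
ft_force: [-0.2, -8.3, 5.6]
grip_width: 0.182
```

```bash
python3 -c "
from h import *
go([30-78.7*np.cos(1.9)+.7,-29,126-24+78.7*np.sin(1.9)])
c=manip.camera('wrist'); save(c,'w5')
c=manip.camera('scene'); save(c,'s5')
"
```

```text
t 6.33 unit pos [ 57.1 -30.  176. ] delta [-1.  -1.  -0.4] rot [ 0.002 -0.002 -0.001] F [-0.2 -8.3  5.6] g 15.5
```

View pics/w5.png

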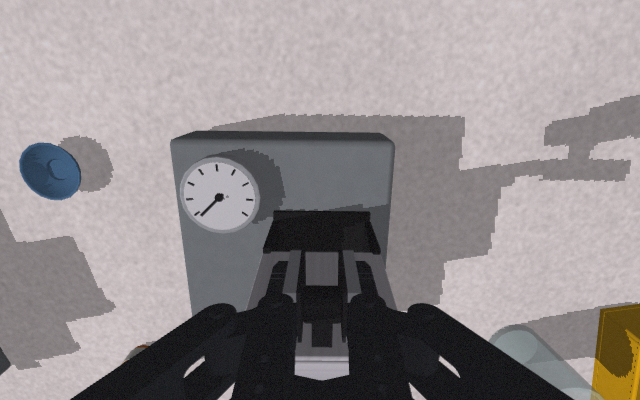

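View pics/s5.png

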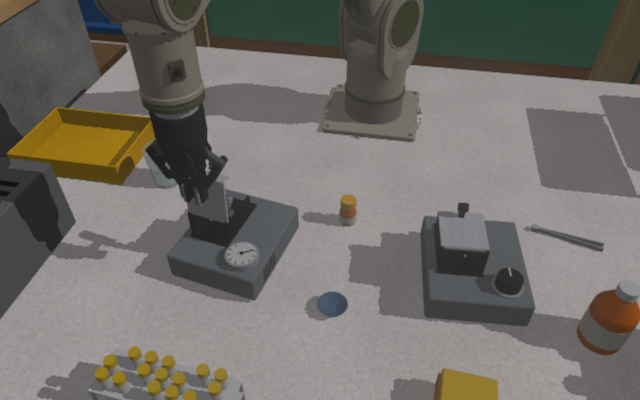

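The guard is past centre (about 1.6 rad) and upright in the scene view. Releasing, then rising.

Call:
{"name": "arm_command", "arguments": {"targets": "0 0 0 0 0 0; 0 0 0 0 0 0; 0 0 0 0 0 0; 0 0 -20 0 0 0; 0 0 -40 0 0 0", "grip": 45}}

```text
clock: 7.05
position: [0.5933, -0.2333, 0.2357]
ee_rot: [0.997, -0.081, -0.001, -0.001]
ft_force: [0.3, -1.1, 1.0]
grip_width: 0.525
```

Call:
{"name": "arm_command", "arguments": {"targets": "0 0 -20 0 0 0; -40 0 0 0 0 0; -40 0 0 0 0 0; -50 0 0 0 0 0; 0 0 0 0 0 0", "grip": 0}}

```text
clock: 7.68
position: [0.4634, -0.2126, 0.257]
ee_rot: [0.997, -0.082, 0.0, 0.001]
ft_force: [0.9, -0.7, 0.9]
grip_width: 0.003
```

```bash
python3 -c "
from h import *
go([-68,-30,90])
c=manip.camera('wrist'); save(c,'w6');print(proj(c,T(PU,[[-42,-30,95],[-30,-30,66],[70,-30,177]])))
for r in manip.search_frame(c,'pump_tip')[:2]: print(r['p'],w(c,r['xyz']), T(PU,[-42,-30,95]))
c=manip.camera('scene'); save(c,'s6')
"
```

```text
t 7.67 unit pos [-76.1 -28.5 257. ] delta [  8.    1.2 167. ] rot [ 0.002 -0.    -0.001] F [ 0.9 -0.7  0.9] g 0.3
[[323.89798352 142.56377454]
 [323.66491447 124.97663378]
 [325.21025208 -40.87517164]]
0.58 [ 0.50157072 -0.21741743  0.09696032] [[ 0.4967724 -0.2196542  0.095    ]]
0.21 [ 0.57332382 -0.23398278  0.19247897] [[ 0.4967724 -0.2196542  0.095    ]]
```

View pics/w6.png

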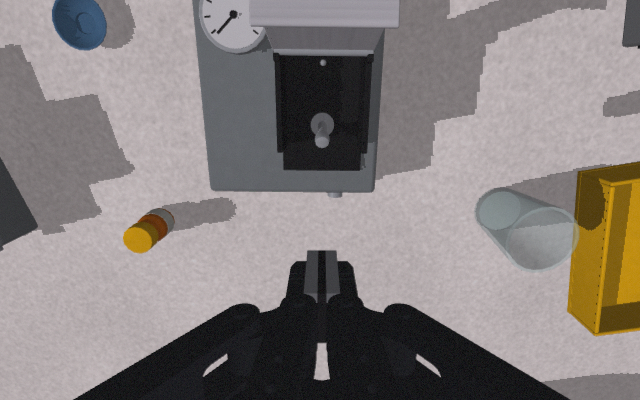

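View pics/s6.png

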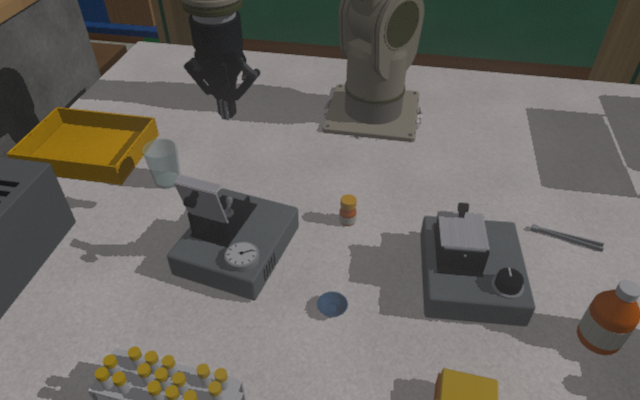

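The guard stays open, and the toggle shows at about (322,138), leaning to the robot as predicted. Lowering closed fingers in front of it.

Call:
{"name": "arm_command", "arguments": {"targets": "3 0 45 0 0 0; 3 1 45 0 0 0; 0 0 40 0 0 0; 0 0 25 0 0 0; 0 0 8 0 0 0"}}

```text
clock: 8.45
position: [0.4719, -0.2141, 0.0909]
ee_rot: [0.997, -0.081, -0.001, -0.001]
ft_force: [0.1, -0.7, 0.2]
grip_width: -0.001
```

```bash
python3 -c "
from h import *
go([-43,-30,90])
c=manip.camera('wrist'); save(c,'w7')
"
```

```text
t 8.45 unit pos [-67.4 -28.6  90.9] delta [24.4  1.5  0.9] rot [-0.001  0.002  0.001] F [ 0.1 -0.7  0.2] g -0.1
```

View pics/w7.png

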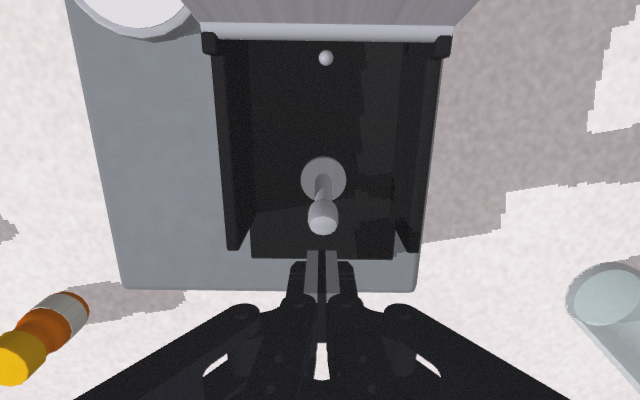

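Fingers are just in front of the bat (tip at 322,222) and in line with it. Pushing.

Call:
{"name": "arm_command", "arguments": {"targets": "6 0 0 0 0 0; 6 0 0 0 0 0; 6 0 0 0 0 0; 6 0 0 0 0 0; 0 0 0 0 0 0"}}

```text
clock: 9.12
position: [0.4961, -0.2186, 0.0925]
ee_rot: [0.997, -0.081, 0.0, -0.0]
ft_force: [0.5, -0.1, -0.1]
grip_width: -0.003
```

```bash
python3 -c "
from h import *
go([-43,-30,90])
c=manip.camera('wrist'); save(c,'w8')
"
```

```text
t 9.12 unit pos [-42.9 -29.1  92.5] delta [-0.1  0.9  2.5] rot [-0.    -0.001  0.001] F [ 0.5 -0.1 -0.1] g -0.3
```

View pics/w8.png

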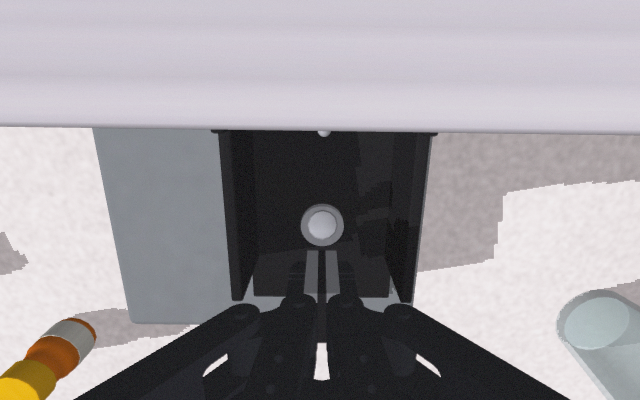

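The bat now lines up with the view axis at (322,224) and force is gone, so it likely snapped over. Backing off and checking from above.

Call:
{"name": "arm_command", "arguments": {"targets": "-15 0 0 0 0 0; -15 0 -20 0 0 0; 0 0 -50 0 0 0; 0 0 -60 0 0 0; 0 0 -40 0 0 0"}}

```text
clock: 9.8
position: [0.465, -0.2137, 0.2651]
ee_rot: [0.997, -0.082, 0.001, 0.001]
ft_force: [0.7, -0.7, -0.8]
grip_width: 0.002
```

```bash
python3 -c "
from h import *
go([105,-30,280])
c=manip.camera('wrist'); save(c,'w9');print(proj(c,T(PU,[[-42,-30,95],[-18,-30,95],[-30,-30,66],[70,-30,177]])))
for r in manip.search_frame(c,'pump_tip')[:2]: print(r['p'],w(c,r['xyz']), T(PU,[[-42,-30,95],[-18,-30,95]]))
"
```

```text
t 9.8 unit pos [-74.3 -29.3 265.1] delta [179.3   0.8 -14.5] rot [ 0.001 -0.002  0.   ] F [ 0.7 -0.7 -0.8] g 0.1
[[323.05580465 143.48694054]
 [323.07708387 116.1027889 ]
 [322.91839668 126.33932481]
 [323.92199368 -31.54733036]]
0.58 [ 0.51768736 -0.2202873   0.09608257] [[ 0.4967724  -0.2196542   0.095     ]
 [ 0.52045155 -0.22356547  0.095     ]]
```

View pics/w9.png

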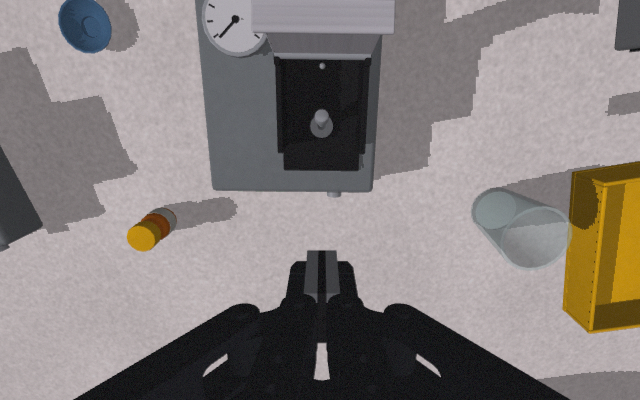

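The toggle is on: tip at (321,116), matching the "on" prediction (323,116). Moving over and behind the open guard.

Call:
{"name": "arm_command", "arguments": {"targets": "36 0 -3 0 0 0; 36 0 -3 0 0 0; 36 0 0 0 0 0; 36 0 0 0 0 0; 36 0 0 0 0 0"}}

```text
clock: 10.52
position: [0.6434, -0.2432, 0.2672]
ee_rot: [0.997, -0.082, -0.001, -0.0]
ft_force: [0.4, 0.9, -0.2]
grip_width: 0.003
```

Call:
{"name": "arm_command", "arguments": {"targets": "0 0 20 0 0 0; 0 0 30 0 0 0; 0 0 25 0 0 0; 0 0 15 0 0 0; 0 0 0 0 0 0"}}

```text
clock: 11.15
position: [0.6423, -0.2429, 0.1771]
ee_rot: [0.997, -0.081, -0.001, -0.0]
ft_force: [-0.5, 0.6, 0.7]
grip_width: -0.001
```

```bash
python3 -c "
from h import *
go([105,-30,178])
c=manip.camera('scene'); save(c,'s10'); print(proj(c,T(PU,[70,-30,177])))
"
```

```text
t 11.15 unit pos [105.4 -29.2 177.1] delta [-0.4  0.8 -0.9] rot [-0.     0.002  0.001] F [-0.5  0.6  0.7] g -0.1
[[190.25862138 201.66924745]]
```

View pics/s10.png

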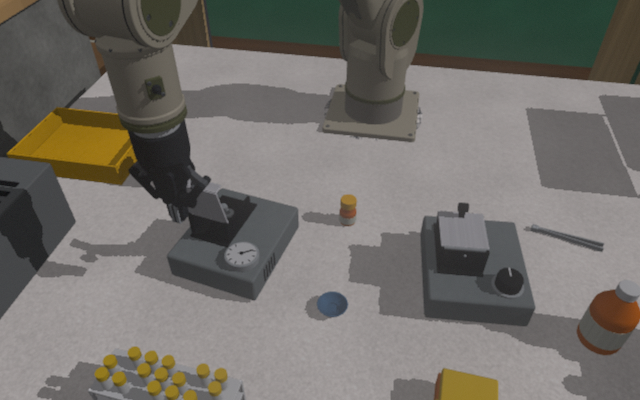

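Fingers are behind the grip (around 178,215). Pushing toward the robot.

Call:
{"name": "arm_command", "arguments": {"targets": "-10 0 0 0 0 0; -10 0 0 0 0 0; -10 0 0 0 0 0; -10 0 0 0 0 0; -8 0 0 0 0 0"}}

```text
clock: 11.82
position: [0.5949, -0.2351, 0.1783]
ee_rot: [0.997, -0.082, -0.0, 0.0]
ft_force: [2.0, 0.0, 1.4]
grip_width: 0.003
```

Call:
{"name": "arm_command", "arguments": {"targets": "-8 0 0 0 0 0; -8 0 0 0 0 0; -8 0 0 0 0 0; 0 0 0 0 0 0; 0 0 0 0 0 0"}}

```text
clock: 12.45
position: [0.5723, -0.2313, 0.1783]
ee_rot: [0.997, -0.082, 0.0, 0.0]
ft_force: [0.7, -0.0, 0.4]
grip_width: 0.002
```

```bash
python3 -c "
from h import *
go([30,-30,178])
c=manip.camera('wrist'); save(c,'w11')
c=manip.camera('scene'); save(c,'s11')
"
```

```text
t 12.45 unit pos [ 34.4 -29.2 178.3] delta [-4.4  0.8  0.3] rot [ 0. -0.  0.] F [ 0.7 -0.   0.4] g 0.1
```

View pics/w11.png

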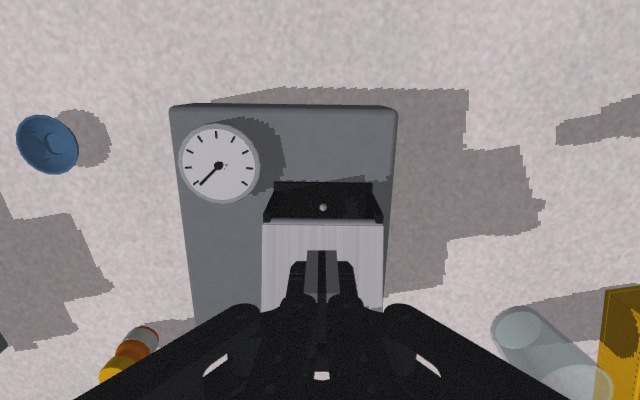

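View pics/s11.png

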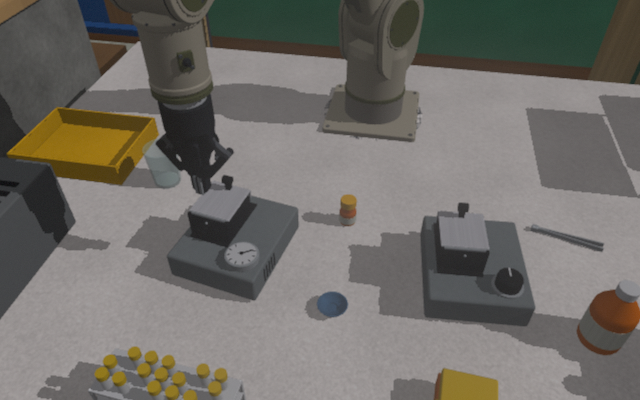

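The guard has dropped: the scene shows the flap flat and the grip back at about (228,182). Backing up and away to verify.

Call:
{"name": "arm_command", "arguments": {"targets": "0 0 -40 0 0 0; 0 0 -50 0 0 0; -40 20 -10 0 0 0; -50 30 0 0 0 0; -50 30 0 0 0 0"}}

```text
clock: 13.18
position: [0.4197, -0.2879, 0.2784]
ee_rot: [0.997, -0.081, 0.0, 0.0]
ft_force: [-0.4, -1.3, 0.9]
grip_width: -0.004
```

Call:
{"name": "arm_command", "arguments": {"targets": "-40 30 0 0 0 0; -20 20 0 0 0 0; 0 0 0 0 0 0; 0 0 0 0 0 0"}}

```text
clock: 13.68
position: [0.3546, -0.3265, 0.2784]
ee_rot: [0.997, -0.081, 0.0, -0.0]
ft_force: [0.5, 0.9, 0.2]
grip_width: -0.002
```

```bash
python3 -c "
from h import *
go([0,0,200])
ims=[]
for n,o in (('top','top0'),('scene','scene0'),):
    c=manip.camera(n); save(c,n+'9')
    a=c['frame'].astype(int); b=cv2.cvtColor(cv2.imread('pics/%s.png'%o),cv2.COLOR_BGR2RGB).astype(int)
    u=proj(c,T(PU,[-10,-30,110]))[0].astype(int); x,y=u[0]-45,u[1]-40
    f=lambda z: cv2.resize(z[y:y+80,x:x+90].astype(np.uint8),None,fx=4,fy=4)
    ims.append(np.hstack([f(b),f(a)]))
    for t in ('pump_grip','stir_guard'):
        for r in manip.search_frame(c,t)[:1]: print(n,t,r['p'],w(c,r['xyz']))
    print(proj(c,T(PU,[-45,-30,133])))
cv2.imwrite('pics/cmp.png',np.vstack(ims)[...,::-1].copy()[:600])
"
```

```text
t 13.68 unit pos [-164.9 -158.6  278.4] delta [ 165.1 -158.3   78.5] rot [-0.    -0.     0.001] F [0.5 0.9 0.2] g -0.1
top pump_grip 0.74 [ 0.52272481 -0.22211927  0.11098296]
top stir_guard 0.98 [0.51709115 0.20434052 0.11572782]
[[410.63417431 227.87749239]]
scene pump_grip 0.82 [ 0.52372222 -0.22268346  0.11173029]
scene stir_guard 0.81 [0.52442943 0.20168545 0.11641453]
[[227.12929226 180.3469603 ]]
```

View pics/cmp.png

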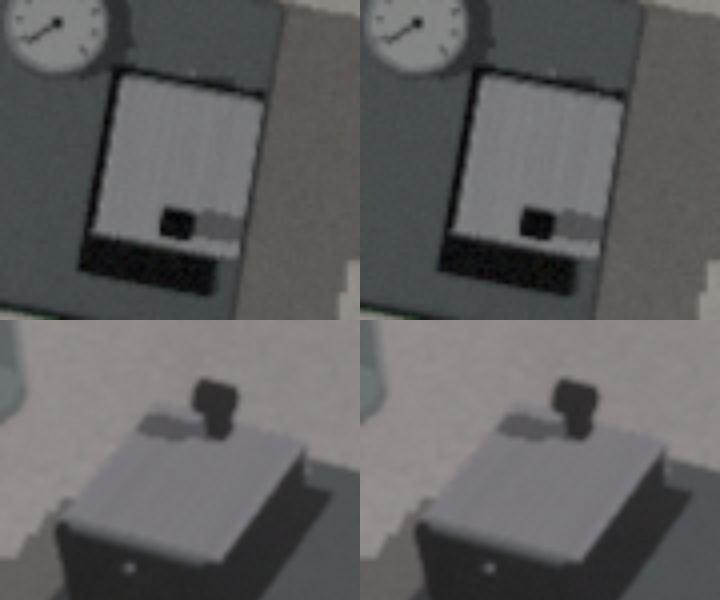

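View pics/scene9.png

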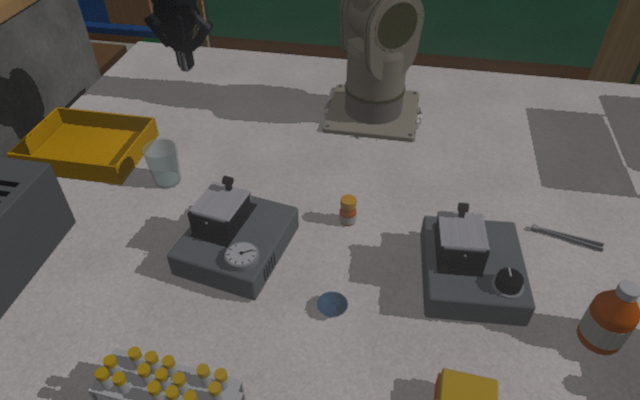

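The before and after crops look identical in both views, so the guard is fully shut again. The stirrer guard is unchanged and the arm is clear. Handing in.

```bash
python3 -c "
from h import *
print(manip.hand_in())"
```

```text
the job is handed in; nothing more can be done
None
```

The pump is switched on and its guard is shut again; I handed the job in at about 13.8 s, with the robot touching nothing.

- **What I did:** I pinched the grip and swung the guard up until it stayed open. Then I pushed the toggle over, away from the robot, with closed fingers. Last, I pushed the grip from behind until the guard dropped shut.
- **Toggle:** I saw it in the "on" position before closing the guard, with its tip at pixel (321,116) against a predicted (323,116). It is hidden under the guard now, so I could not check it again afterwards.
- **Guards:** The pump guard looks the same as at the start in both the top and scene views, so I take it as fully shut. The stirrer guard was never touched and stayed shut.
- **Forces:** The wrist force readings stayed around 10 N or less.
- **Disagreement:** The network's position for `pump_grip` was about 3 cm off, at the middle of the flap rather than the grip. I used the grip position from my fit of the box pose, which the wrist camera confirmed.

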